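Find the tired spring among three sanding rests

ROBOT

A 6-joint arm with a two-finger parallel gripper is mounted at the origin on the work surface. World frame = base frame: x ahead of the robot, y to its left, z up, the work surface at z = 0. Lengths are in m, angles in rad, forces in N, time in s.
With the tool pointing down it reaches from about 0.425 to 0.95 m from the base axis. Payload 3.5 kg.
Tool frame: the origin (TCP) lies on the centre line of the jaws, within the pads' length; the fingertips stand 25 mm ahead of it and the grasp point (between the pads) lies 6 mm ahead of it; y points along the fingers, z is the direction in which the jaws open and shut, and the axes are right-handed (so a half turn about y gives the same grasp; the last joint's range is limited). The gripper opens to 85 mm and grips with 20 to 120 N. Pads are 22 mm wide; open, the fingers measure 114 mm over their backs; the gripper's body (76 mm by 85 mm) begins 54 mm behind the grasp point. The pads swing forward as they close: fully open they stand 13 mm farther back than shut.
Start: joints at [1.177, 0.286, 1.577, -0, 1.279, -0.15], TCP at [0.163, 0.655, 0.256] pointing down, gripper open.
Joint ranges: [-2.77, 2.77], [-0.9, 2.22], [0.21, 2.48], [-1.53, 4.67], [0.24, 2.81], [-2.84, 2.84]. Speed limits (rad/s): [2.79, 2.79, 3.14, 3.14, 3.14, 3.14].

INTERFACE

Orientations are given as a unit quaternion [x, y, z, w].
In Python, from plant import ctrl gives the robot as it stands.
- The arm moves only by the tool arm_command, never from a script. Its argument "steps" is a list of rows, each an object with "hand": the opening, from 0 (shut) to 1 (fully open); "travel": the shift along the tool's x, y, z in units of 0.3 m (1.0 is 0.3 m), a list of three; "rotation": the turn, a rotation vector about the tool's x, y, z in units of 30 degrees (1.0 is 30 degrees), a list of three. A call has 1 to 20 rows; each row shifts and turns the pose as measured when the row begins, along the tool's axes as they then stand; what a row does not reach is not made up. A row lasts 1/8 s, in which the tool goes at most 62.5 mm and 10.7 degrees, less where a joint would pass 70% of its speed; a pose out of reach is approached as far as the arm can. A call with a number of a shift or a turn outside -1 to 1 is refused whole. A call with a gripper value outside its range is refused whole. The fingers move at their own pace and stop on an object; "grip_force" is the grip in N (left out, the last holds). Time passes only in rows, so rows that do not move let the fingers close. It gives the time, the measured TCP pose, the force and the opening at its end, in the units of the state.
- ctrl.get_state(): the state, without advancing time (a new reading comes with each control period).
- ctrl.read_camera(name): name is "scene" or "top"; returns (picture, depth): 420x560x3 uint8, blue, green, red; 420x560 float32, m along the optical axis (not along the pixel's ray), 0 where there is no reading.
- ctrl.camera_params(name): a dict with "fx", "fy", "cx", "cy" (pixels), "extrinsics" (4x4, takes a point from camera to world coordinates). Camera axes: x right, y down, z forward; pixel columns grow to the right and rows downward; lengths in m; the calibration is good to about 2 mm. A picture is of the moment at which its call begins. camera_params takes no time and is no camera call.
- ctrl.sign_off(): hands the job in, once; it reports no verdict.
Trained networks look in the newest picture that a camera, given by its name, has taken for a name from the list of things; names that differ only in an ending like _2 or _b are one class to them, and where a whole thing is asked for, a point or a joint stands for the part that bears it (a point fixed in the world has none). Each returns a list of dicts, best first, with "score" (0 to 1); they miss things now and then, are a little off and sometimes report something else, mostly with a low value. They report only what shows in the picture. A call takes as long as a camera call.
- ctrl.masks_of(camera, thing): "region" (420x560 bool, what is visible of it) and "at" ([column, row] in pixels, amid what is visible of it).
The state is a dict: "time": time; "qpos": joint angles; "dq": joint speeds; "joint_efforts": joint torques, N m; "eef_pos": TCP position; "tcp_rot": TCP orientation; "contact_force": force on the tool from outside, world axes, zero at the start; "wrist_torque": the same for the moment, N m; "opening": opening from 0.0 (shut) to 1.0 (fully open).
Only numpy, scipy, OpenCV 4.12 (cv2) and the standard library are available. Lean on these libraries where they do the work, as an engineer would, in place of code of your own. Each camera call takes 0.05 s, during which the arm holds its last target.

TASK

One of the three sprung sanding rests has a tired spring. Working from the robot's left to its right, press each round pad about a centimetre down to feel how hard it pushes back, then mark the softest rest by pushing the upright wooden tag at its end fully down. Leave the other two tags up, do not knock or move the loose things standing about, and finish clear of everything.

Things in the scene. Friction and masses are not known exactly. Their poses are not given: they have to be found in the camera images.
- board: fixed plywood board, 170 x 560 x 20 mm (x, y, z); origin: centre of its underside, x away from the robot, y to its left. On it stand three like-looking sanding rests, centred at y = +200 (left), 0 (middle), -200 mm (right): wooden blocks 150 x 70 mm, top 46 mm above the bench, each with a round sprung pad towards +x and a flat upright tag towards -x. Any of the places may hold the softest.
- left_pad (a point): where the centre of the left rest's pad top is at rest (board x +35 mm, y +200 mm, 78 mm above the bench); the point does not sink with the pad. The pad is a flat cork-faced wooden disc, 52 mm across, 12 mm thick, on a coil spring; it sinks straight down, at most 15 mm, and springs back when let go.
- left_tag (a point): where the centre of the left rest's tag top is while up (board x -42 mm, y +200 mm, 72 mm above the bench); the point does not sink with the tag. The tag is a wooden tab, 14 x 30 mm from above (board x, y); it slides 18 mm straight down against about 4 N of friction to its stop (top 54 mm above the bench) and stays there.
- middle_pad (a point): where the centre of the middle rest's pad top is at rest (board x +35 mm, y 0, 78 mm above the bench); the point does not sink with the pad. The pad is a flat cork-faced wooden disc, 52 mm across, 12 mm thick, on a coil spring; it sinks straight down, at most 15 mm, and springs back when let go.
- middle_tag (a point): where the centre of the middle rest's tag top is while up (board x -42 mm, y 0, 72 mm above the bench); the point does not sink with the tag. The tag is a wooden tab, 14 x 30 mm from above (board x, y); it slides 18 mm straight down against about 4 N of friction to its stop (top 54 mm above the bench) and stays there.
- right_pad (a point): where the centre of the right rest's pad top is at rest (board x +35 mm, y -200 mm, 78 mm above the bench); the point does not sink with the pad. The pad is a flat cork-faced wooden disc, 52 mm across, 12 mm thick, on a coil spring; it sinks straight down, at most 15 mm, and springs back when let go.
- right_tag (a point): where the centre of the right rest's tag top is while up (board x -42 mm, y -200 mm, 72 mm above the bench); the point does not sink with the tag. The tag is a wooden tab, 14 x 30 mm from above (board x, y); it slides 18 mm straight down against about 4 N of friction to its stop (top 54 mm above the bench) and stays there.
- pad_x (a joint): how far one of the three pads is pressed down, m: 0 at rest, 0.015 at its stop. The letter does not tell its place, nor its tag's number. The springs differ: pressed 10 mm down, a pad pushes back with 4 to 13 N, the softest with about half the force of the next (linear, slight preload).
- pad_y (a joint): how far one of the three pads is pressed down, m: 0 at rest, 0.015 at its stop. The letter does not tell its place, nor its tag's number. The springs differ: pressed 10 mm down, a pad pushes back with 4 to 13 N, the softest with about half the force of the next (linear, slight preload).
- pad_z (a joint): how far one of the three pads is pressed down, m: 0 at rest, 0.015 at its stop. The letter does not tell its place, nor its tag's number. The springs differ: pressed 10 mm down, a pad pushes back with 4 to 13 N, the softest with about half the force of the next (linear, slight preload).
- tag_1 (a joint): how far one of the three tags is pushed down, m: 0 up, 0.018 fully down. The number does not tell its place, nor its pad's letter.
- tag_2 (a joint): how far one of the three tags is pushed down, m: 0 up, 0.018 fully down. The number does not tell its place, nor its pad's letter.
- tag_3 (a joint): how far one of the three tags is pushed down, m: 0 up, 0.018 fully down. The number does not tell its place, nor its pad's letter.
- figure_tall: bystander: turned wooden figure standing upright, 64 mm tall, 26 mm across the foot, loose, standing on the board between two rests. To be left alone.
- figure_cone: bystander: turned wooden cone figure standing upright, 48 mm tall, 28 mm across the foot, loose, standing on the board between two rests. To be left alone.
- offcut: bystander: bare wooden offcut, 60 x 35 x 25 mm, loose, standing on the bench behind the board. To be left alone.
- sanding_block: bystander: cork-soled wooden sanding block, 45 x 80 x 33 mm, loose, standing on the bench behind the board. To be left alone.
- glue_jar: bystander: small glue jar with grey lid, 36 mm across, 50 mm tall, loose, standing on the board between two rests. To be left alone.
- dowel: bystander: upright wooden dowel, 24 mm across, 55 mm tall, loose, standing on the board between two rests. To be left alone.

How it is judged:
By the outcome, as a careful person would: the job done as asked, in the order asked, and still so for the second after the job is handed in, with the robot touching nothing.
It also fails if it takes over 53 s, if anything falls off the work surface, if the arm or the gripper's body presses on something with over 40 N, if the wrist force passes 120 N, or if a joint passes its speed limit or range.

## Working session

There is one attempt and no reset: what is moved stays moved. The work goes in short steps, Python scripts to look and compute and a tool call to move; the robot and the scene stay as the last step left them, time stands still between calls to the robot, and variables do not carry over. Pictures are saved under pics/ and viewed, and the job is handed in when it is done.

Besides the shell and the picture viewer there is one more tool, called by a JSON object that holds its "api" and its "payload". arm_command: Moves the arm, as the interface text tells. Shifts and turns lie within -1 to 1; 1 stands for 0.3 m of shift or 30 degrees of turn. Its arguments: {"type":"object","properties":{"steps":{"type":"array","items":{"type":"object","properties":{"hand":{"type":"number"},"travel":{"type":"array","items":{"type":"number","minimum":-1,"maximum":1}},"rotation":{"type":"array","items":{"type":"number","minimum":-1,"maximum":1}}}}},"grip_force":{"type":"number"}},"required":["steps"]}

```bash
mkdir -p pics; ls; python3 - <<'E'
from plant import ctrl
import cv2,numpy as np
s=ctrl.get_state(); print({k:np.round(v,3).tolist() for k,v in s.items()})
for n in("scene","top"):
    im,d=ctrl.read_camera(n); cv2.imwrite(f"pics/{n}0.png",im); np.save(f"pics/{n}0.npy",d)
    p=ctrl.camera_params(n); print(n,p["fx"],p["cx"],p["cy"],np.round(p["extrinsics"],3).tolist())
E
```

```text
pics
{'time': 0.0, 'qpos': [1.177, 0.287, 1.578, 0.0, 1.279, -0.15], 'dq': [-0.0, -0.002, -0.001, -0.0, 0.001, -0.002], 'joint_efforts': [-0.0, -40.598, -29.263, -0.0, 0.006, -0.0], 'eef_pos': [0.163, 0.654, 0.255], 'tcp_rot': [0.703, -0.086, 0.086, -0.701], 'contact_force': [1.051, -0.263, -0.801], 'wrist_torque': [-0.002, -0.052, -0.013], 'opening': 1.0}
scene 460.4703148822738 286.84193505227756 212.02105120222785 [[0.724, 0.393, -0.567, 1.039], [0.69, -0.413, 0.594, -0.491], [-0.001, -0.821, -0.571, 0.552], [0.0, 0.0, 0.0, 1.0]]
top 529.4154251876671 283.71483478206187 209.2321951587497 [[0.026, -0.98, 0.196, 0.369], [-1.0, -0.022, 0.02, 0.012], [-0.015, -0.197, -0.98, 1.052], [0.0, 0.0, 0.0, 1.0]]
```

View pics/scene0.png

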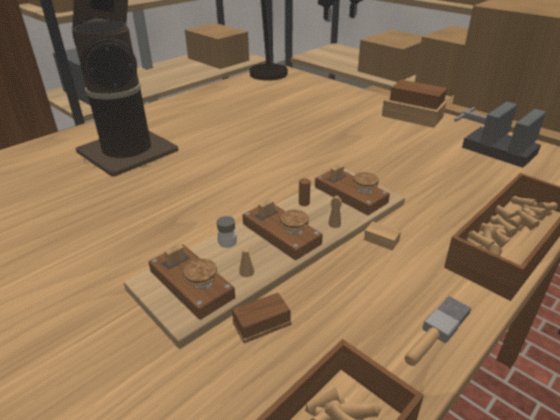

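View pics/top0.png

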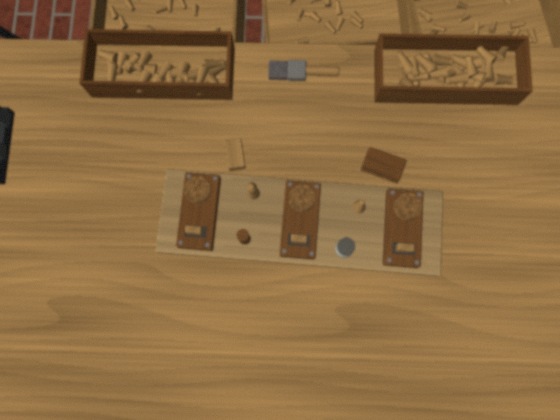

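The scene picture shows the board with three rests. In the top view the pads are near (197,188), (302,198) and (407,206), and the tags near (194,231), (299,240) and (404,248). Image left is +y. Next I measure them.

```bash
cat > h.py <<'E'
from plant import ctrl
import cv2,numpy as np
def ray(n,px,z):
    p=ctrl.camera_params(n);T=np.array(p["extrinsics"])
    d=T[:3,:3]@np.array([(px[0]-p["cx"])/p["fx"],(px[1]-p["cy"])/p["fy"],1]);o=T[:3,3]
    return o+d*(z-o[2])/d[2]
def cloud(n,d):
    p=ctrl.camera_params(n);T=np.array(p["extrinsics"])
    v,u=np.mgrid[:420,:560]
    P=np.stack([(u-p["cx"])/p["fx"]*d,(v-p["cy"])/p["fy"]*d,d],-1)
    return P@T[:3,:3].T+T[:3,3]
E
python3 - <<'E'
from h import *
for cam in("top","scene"):
  im,d=ctrl.read_camera(cam); C=cloud(cam,d)
  for t in["left_pad","middle_pad","left_tag","figure_tall","figure_cone","glue_jar","dowel","offcut","sanding_block","board","pad_x","tag_1"]:
    for m in ctrl.masks_of(cam,t)[:4]:
        if m["score"]<.3: continue
        r=m["region"]&(d>0); P=C[r]
        zt=np.percentile(P[:,2],90)
        top=P[P[:,2]>zt-.006]
        print(cam,t,round(m["score"],2),np.round(m["at"],0),r.sum(),"med",np.round(np.median(P,0),3),"topmean",np.round(top.mean(0),3))
E
```

```text
top left_pad 0.86 [318. 225.] 14007 med [ 0.547 -0.019  0.019] topmean [ 0.548 -0.002  0.02 ]
top middle_pad 0.76 [282. 224.] 13822 med [0.547 0.002 0.019] topmean [ 0.548 -0.     0.02 ]
top left_tag 0.78 [316. 222.] 14595 med [ 0.547 -0.007  0.019] topmean [ 0.549 -0.001  0.02 ]
top figure_tall 0.65 [248. 192.] 169 med [0.601 0.093 0.069] topmean [0.605 0.094 0.08 ]
top figure_tall 0.58 [317. 225.] 14706 med [ 0.546 -0.005  0.019] topmean [ 0.548 -0.001  0.02 ]
top figure_cone 0.51 [360. 207.] 143 med [ 0.579 -0.112  0.043] topmean [ 0.583 -0.115  0.066]
top figure_cone 0.35 [282. 224.] 13948 med [0.547 0.016 0.019] topmean [0.548 0.    0.02 ]
top glue_jar 0.9 [340. 245.] 323 med [ 0.496 -0.084  0.069] topmean [ 0.498 -0.085  0.069]
top dowel 0.55 [385. 166.] 1059 med [ 0.667 -0.163  0.032] topmean [ 0.671 -0.165  0.032]
top dowel 0.51 [242. 237.] 174 med [0.512 0.107 0.073] topmean [0.514 0.109 0.074]
top offcut 0.66 [233. 156.] 569 med [0.684 0.136 0.024] topmean [0.688 0.137 0.024]
top sanding_block 0.96 [383. 166.] 1017 med [ 0.667 -0.163  0.032] topmean [ 0.671 -0.165  0.032]
t
[... 1660 characters left out ...]
 [252. 261.] 10339 med [ 0.587 -0.104  0.02 ] topmean [ 0.569 -0.083  0.02 ]
scene pad_x 0.91 [295. 220.] 539 med [ 0.593 -0.007  0.078] topmean [ 0.591 -0.004  0.078]
scene pad_x 0.64 [200. 272.] 768 med [ 0.582 -0.204  0.078] topmean [ 0.58  -0.203  0.078]
scene pad_x 0.62 [252. 260.] 10456 med [ 0.587 -0.104  0.02 ] topmean [ 0.569 -0.084  0.02 ]
scene pad_x 0.35 [333. 174.] 140 med [0.529 0.197 0.064] topmean [0.527 0.198 0.071]
scene tag_1 0.68 [266. 207.] 232 med [ 0.517 -0.002  0.063] topmean [0.514 0.001 0.071]
scene tag_1 0.66 [174. 256.] 310 med [ 0.506 -0.2    0.064] topmean [ 0.502 -0.199  0.071]
scene tag_1 0.53 [334. 175.] 150 med [0.529 0.195 0.064] topmean [0.526 0.198 0.071]
```

```bash
cat >> h.py <<'E'
from scipy.spatial.transform import Rotation as Ro
def to(x,y,z):
    s=ctrl.get_state(); R=Ro.from_quat(s["tcp_rot"]).as_matrix()
    e=np.array([x,y,z])-s["eef_pos"]
    yv=R[:,1]; c=np.cross(yv,[0,0,-1])
    print("t",s["time"],"pos",np.round(s["eef_pos"],4),"F",np.round(s["contact_force"],2),"op",round(s["opening"],2),"q",np.round(s["qpos"],2),"\n tool-shift units",np.round(R.T@e/.3,3),"straighten rot units",np.round(R.T@c/np.radians(30),3),"\naxes\n",np.round(R.T,3))
E
python3 - <<'E'
from h import *
B=np.array([[35,200],[35,0],[-42,-200],[-42,200],[35,-200],[-42,0]])/1e3
for nm,b,w in [("top",B[:4],[[.599,.198],[.587,-.001],[.498,-.196],[.522,.201]]),
   ("scene",B[[1,4,5,2,3]],[[.591,-.004],[.58,-.203],[.514,.001],[.502,-.199],[.526,.198]])]:
    w=np.array(w); H=(b-b.mean(0)).T@(w-w.mean(0)); a=np.arctan2(H[0,1]-H[1,0],H[0,0]+H[1,1])
    R=np.array([[np.cos(a),-np.sin(a)],[np.sin(a),np.cos(a)]]); t=w.mean(0)-R@b.mean(0)
    print(nm,np.degrees(a),t,np.round(b@R.T+t-w,4).tolist()); print(np.round(B@R.T+t,4).tolist())
to(.601,.197,.15)
E
```

```text
top -3.4289458991650665 [5.52003200e-01 3.80175683e-04] [[-0.0001, -0.0001], [-0.0001, -0.0007], [0.0001, -0.0007], [0.0, 0.0015]]
[[0.5989, 0.1979], [0.5869, -0.0017], [0.4981, -0.1967], [0.522, 0.2025], [0.575, -0.2014], [0.5101, 0.0029]]
scene -3.3293087693010084 [ 0.55610409 -0.00211795] [[0.0, -0.0002], [-0.0006, -0.0008], [0.0002, -0.0007], [0.0006, -0.0003], [-0.0002, 0.002]]
[[0.6027, 0.1955], [0.591, -0.0042], [0.5026, -0.1993], [0.5258, 0.2], [0.5794, -0.2038], [0.5142, 0.0003]]
t 1.4 pos [0.1629 0.655  0.2563] F [ 0.59 -0.23 -0.36] op 1.0 q [ 1.18  0.29  1.58  0.    1.28 -0.15] 
 tool-shift units [ 1.786  0.354 -1.129] straighten rot units [-0.  0. -0.] 
axes
 [[ 0.97  -0.241 -0.   ]
 [ 0.     0.    -1.   ]
 [ 0.241  0.97   0.   ]]
```

{"api": "arm_command", "payload": {"steps": [{"hand": 0,"travel": [0.1,0,-0.06],"rotation": [0,0,0]},{"hand": 0,"travel": [0.15,0,-0.095],"rotation": [0,0,0]},{"hand": 0,"travel": [0.15,0,-0.095],"rotation": [0,0,0]},{"hand": 0,"travel": [0.15,0,-0.095],"rotation": [0,0,0]},{"hand": 0,"travel": [0.15,0,-0.095],"rotation": [0,0,0]},{"hand": 0,"travel": [0.15,0,-0.095],"rotation": [0,0,0]},{"hand": 0,"travel": [0.15,0.0,-0.095],"rotation": [0,0,0]},{"hand": 0,"travel": [0.15,0.0,-0.095],"rotation": [0,0,0]},{"hand": 0,"travel": [0.15,0.0,-0.095],"rotation": [0,0,0]},{"hand": 0,"travel": [0.15,0.05,-0.095],"rotation": [0,0,0]},{"hand": 0,"travel": [0.15,0.05,-0.095],"rotation": [0,0,0]},{"hand": 0,"travel": [0,0,0],"rotation": [0,0,0]}]}}

```text
time: 2.9
eef_pos: [0.5689, 0.234, 0.2283]
tcp_rot: [-0.7, 0.083, -0.087, 0.704]
contact_force: [0.7, -0.4, 0.2]
opening: -0.002
```

```bash
python3 -c "
from h import *
to(.601,.197,.12)"
```

```text
t 2.9 pos [0.5689 0.234  0.2283] F [ 0.7  -0.38  0.22] op -0.0 q [ 0.22  0.18  1.76  0.    1.2  -1.11] 
 tool-shift units [ 0.131  0.361 -0.097] straighten rot units [-0.012  0.     0.011] 
axes
 [[ 0.971 -0.239  0.006]
 [ 0.007  0.005 -1.   ]
 [ 0.239  0.971  0.006]]
```

{"api": "arm_command", "payload": {"steps": [{"hand": 0,"travel": [0.13,0.08,-0.1],"rotation": [-0.01,0,0.01]},{"hand": 0,"travel": [0,0.14,0],"rotation": [0,0,0]},{"hand": 0,"travel": [0,0.08,0],"rotation": [0,0,0]},{"hand": 0,"travel": [0,0,0],"rotation": [0,0,0]}]}}

```text
time: 3.4
eef_pos: [0.6007, 0.1977, 0.1391]
tcp_rot: [-0.701, 0.083, -0.086, 0.703]
contact_force: [-0.0, 0.3, 1.2]
opening: 0.002
```

```bash
python3 -c "
from h import *
to(.601,.197,.108)
im,d=ctrl.read_camera('scene');cv2.imwrite('pics/s1.png',cv2.resize(im[100:350,150:480],None,fx=2.4,fy=2.4))"
```

```text
t 3.4 pos [0.6007 0.1977 0.1391] F [-0.02  0.28  1.17] op 0.0 q [ 0.16  0.31  1.78  0.    1.05 -1.18] 
 tool-shift units [ 0.001  0.104 -0.003] straighten rot units [-0.008 -0.     0.007] 
axes
 [[ 0.971 -0.237  0.003]
 [ 0.004  0.003 -1.   ]
 [ 0.237  0.971  0.004]]
```

View pics/s1.png

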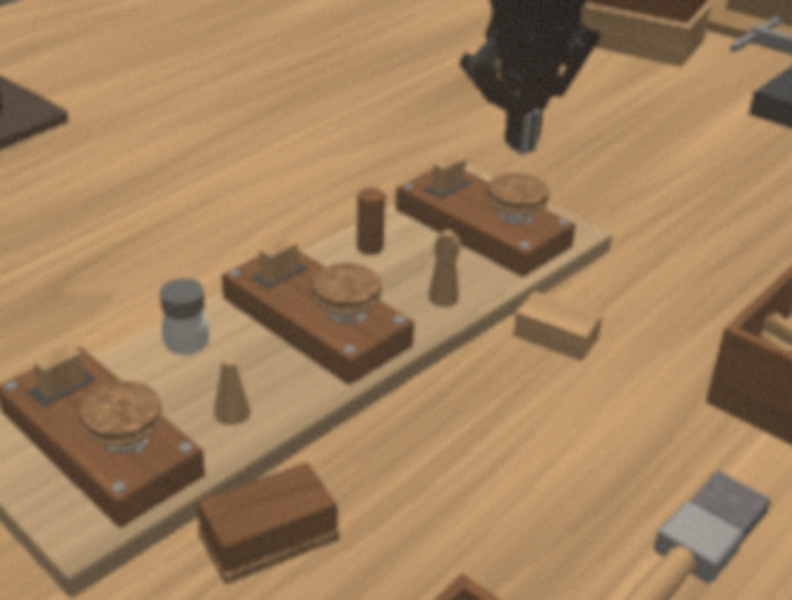

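The closed fingertips (520,145) hang above the left pad (518,188). Next I lower to just above it.

{"api": "arm_command", "payload": {"steps": [{"hand": 0,"travel": [0,0.06,0],"rotation": [-0.01,0,0.01]},{"hand": 0,"travel": [0,0.04,0],"rotation": [0,0,0]},{"hand": 0,"travel": [0,0,0],"rotation": [0,0,0]},{"hand": 0,"travel": [0,0,0],"rotation": [0,0,0]}]}}

```text
time: 3.95
eef_pos: [0.603, 0.1999, 0.1126]
tcp_rot: [-0.702, 0.082, -0.086, 0.703]
contact_force: [0.0, -0.3, -0.1]
opening: -0.001
```

{"api": "arm_command", "payload": {"steps": [{"hand": 0,"travel": [0,0.01,0],"rotation": [0,0,0]},{"hand": 0,"travel": [0,0,0],"rotation": [0,0,0]}]}}

```text
time: 4.2
eef_pos: [0.6035, 0.1999, 0.1102]
tcp_rot: [-0.701, 0.081, -0.086, 0.703]
contact_force: [-0.2, 0.2, 0.6]
opening: 0.002
```

{"api": "arm_command", "payload": {"steps": [{"hand": 0,"travel": [0,0.01,0],"rotation": [0,0,0]},{"hand": 0,"travel": [0,0,0],"rotation": [0,0,0]}]}}

```text
time: 4.45
eef_pos: [0.6037, 0.1998, 0.1073]
tcp_rot: [-0.701, 0.081, -0.087, 0.703]
contact_force: [0.9, -0.7, 0.2]
opening: 0.001
```

{"api": "arm_command", "payload": {"steps": [{"hand": 0,"travel": [0,0.015,0],"rotation": [0,0,0]},{"hand": 0,"travel": [0,0,0],"rotation": [0,0,0]}]}}

```text
time: 4.7
eef_pos: [0.6041, 0.1999, 0.1032]
tcp_rot: [-0.701, 0.081, -0.087, 0.703]
contact_force: [0.3, 0.7, 0.3]
opening: 0.002
```

{"api": "arm_command", "payload": {"steps": [{"hand": 0,"travel": [0,0.015,0],"rotation": [0,0,0]},{"hand": 0,"travel": [0,0,0],"rotation": [0,0,0]}]}}

```text
time: 4.95
eef_pos: [0.6045, 0.2, 0.1002]
tcp_rot: [-0.701, 0.081, -0.087, 0.703]
contact_force: [-2.7, 0.0, 5.5]
opening: -0.004
```

{"api": "arm_command", "payload": {"steps": [{"hand": 0,"travel": [0,0.015,0],"rotation": [0,0,0]},{"hand": 0,"travel": [0,0,0],"rotation": [0,0,0]}]}}

```text
time: 5.2
eef_pos: [0.6047, 0.2, 0.098]
tcp_rot: [-0.702, 0.081, -0.086, 0.703]
contact_force: [-3.7, -1.0, 7.8]
opening: 0.001
```

{"api": "arm_command", "payload": {"steps": [{"hand": 0,"travel": [0,0.01,0],"rotation": [0,0,0]},{"hand": 0,"travel": [0,0,0],"rotation": [0,0,0]}]}}

```text
time: 5.45
eef_pos: [0.6048, 0.2001, 0.0978]
tcp_rot: [-0.702, 0.081, -0.086, 0.702]
contact_force: [-4.1, -0.3, 7.6]
opening: 0.001
```

{"api": "arm_command", "payload": {"steps": [{"hand": 0,"travel": [-0.01,0.025,0],"rotation": [0,0,0]}]}}

```text
time: 5.58
eef_pos: [0.6046, 0.2002, 0.0935]
tcp_rot: [-0.702, 0.078, -0.088, 0.702]
contact_force: [2.2, -5.4, 12.9]
opening: 0.001
```

{"api": "arm_command", "payload": {"steps": [{"hand": 0,"travel": [-0.005,0.025,0],"rotation": [0,0,0]}]}}

```text
time: 5.7
eef_pos: [0.6047, 0.2002, 0.0894]
tcp_rot: [0.702, -0.078, 0.089, -0.702]
contact_force: [-7.0, -2.5, 16.1]
opening: -0.002
```

{"api": "arm_command", "payload": {"steps": [{"hand": 0,"travel": [0,-0.02,0],"rotation": [0,0,0]},{"hand": 0,"travel": [0,-0.1,0],"rotation": [0,0,0]},{"hand": 0,"travel": [0,-0.15,0],"rotation": [0,0,0]},{"hand": 0,"travel": [0,0,0],"rotation": [0,0,0]},{"hand": 0,"travel": [0,0,0],"rotation": [0,0,0]}]}}

```text
time: 6.32
eef_pos: [0.6032, 0.2002, 0.173]
tcp_rot: [0.702, -0.078, 0.088, -0.702]
contact_force: [0.5, -0.1, -0.1]
opening: 0.001
```

```bash
python3 -c "
from h import *
to(.589,-.003,.15)"
```

```text
t 6.325 pos [0.6032 0.2002 0.173 ] F [ 0.54 -0.11 -0.07] op 0.0 q [ 0.16  0.27  1.75 -0.01  1.1  -1.17] 
 tool-shift units [ 0.111  0.078 -0.67 ] straighten rot units [-0.002  0.     0.027] 
axes
 [[ 0.972 -0.233  0.014]
 [ 0.014 -0.003 -1.   ]
 [ 0.233  0.972  0.001]]
```

{"api": "arm_command", "payload": {"steps": [{"hand": 0,"travel": [0.02,0,-0.12],"rotation": [0,0,0.025]},{"hand": 0,"travel": [0.025,0,-0.14],"rotation": [0,0,0]},{"hand": 0,"travel": [0.025,0,-0.14],"rotation": [0,0,0]},{"hand": 0,"travel": [0.025,0,-0.14],"rotation": [0,0,0]},{"hand": 0,"travel": [0.015,0.0,-0.1],"rotation": [0,0,0]},{"hand": 0,"travel": [0,0,0],"rotation": [0,0,0]},{"hand": 0,"travel": [0,0,0],"rotation": [0,0,0]}]}}

```text
time: 7.2
eef_pos: [0.5843, 0.0016, 0.1594]
tcp_rot: [-0.702, 0.089, -0.076, 0.703]
contact_force: [0.0, 0.0, -0.2]
opening: 0.001
```

```bash
python3 -c "
from h import *
to(.588,-.003,.108)"
```

```text
t 7.2 pos [0.5843 0.0016 0.1594] F [ 0.04  0.02 -0.19] op 0.0 q [-0.17  0.2   1.87 -0.    1.09 -1.51] 
 tool-shift units [ 0.019  0.171 -0.012] straighten rot units [ 0.003  0.    -0.035] 
axes
 [[ 0.973 -0.232 -0.018]
 [-0.018  0.003 -1.   ]
 [ 0.232  0.973 -0.001]]
```

{"api": "arm_command", "payload": {"steps": [{"hand": 0,"travel": [0.015,0.06,-0.012],"rotation": [0,0,-0.035]},{"hand": 0,"travel": [0,0.06,0],"rotation": [0,0,0]},{"hand": 0,"travel": [0,0.04,0],"rotation": [0,0,0]},{"hand": 0,"travel": [0,0,0],"rotation": [0,0,0]},{"hand": 0,"travel": [0,0,0],"rotation": [0,0,0]}]}}

```text
time: 7.82
eef_pos: [0.5872, 0.0012, 0.1079]
tcp_rot: [0.703, -0.082, 0.08, -0.702]
contact_force: [-0.2, 0.6, 0.8]
opening: 0.005
```

```bash
python3 -c "
from h import *
to(.588,-.003,.103)"
```

```text
t 7.825 pos [0.5872 0.0012 0.1079] F [-0.17  0.63  0.8 ] op 0.01 q [-0.17  0.26  1.9  -0.    0.98 -1.51] 
 tool-shift units [ 0.006  0.016 -0.013] straighten rot units [ 0.001 -0.    -0.005] 
axes
 [[ 0.974 -0.227 -0.003]
 [-0.003 -0.    -1.   ]
 [ 0.227  0.974 -0.001]]
```

{"api": "arm_command", "payload": {"steps": [{"hand": 0,"travel": [0,0.016,-0.01],"rotation": [0,0,0]},{"hand": 0,"travel": [0,0.012,0],"rotation": [0,0,0]}]}}

```text
time: 8.07
eef_pos: [0.5873, -0.002, 0.1006]
tcp_rot: [0.703, -0.081, 0.081, -0.702]
contact_force: [-1.8, 0.5, 1.8]
opening: -0.0
```

{"api": "arm_command", "payload": {"steps": [{"hand": 0,"travel": [0,0.018,0],"rotation": [0,0,0]}]}}

```text
time: 8.2
eef_pos: [0.5876, -0.002, 0.0957]
tcp_rot: [0.703, -0.081, 0.081, -0.702]
contact_force: [-1.8, 0.2, 3.3]
opening: 0.004
```

{"api": "arm_command", "payload": {"steps": [{"hand": 0,"travel": [0,0.018,0],"rotation": [0,0,0]}]}}

```text
time: 8.32
eef_pos: [0.5876, -0.0021, 0.0906]
tcp_rot: [0.703, -0.081, 0.081, -0.702]
contact_force: [-3.8, 0.8, 4.7]
opening: 0.002
```

{"api": "arm_command", "payload": {"steps": [{"hand": 0,"travel": [0,0.003,0],"rotation": [0,0,0]}]}}

```text
time: 8.45
eef_pos: [0.5876, -0.002, 0.0898]
tcp_rot: [0.703, -0.081, 0.081, -0.702]
contact_force: [-2.6, 0.5, 4.9]
opening: 0.001
```

{"api": "arm_command", "payload": {"steps": [{"hand": 0,"travel": [0,-0.02,0],"rotation": [0,0,0]},{"hand": 0,"travel": [0,-0.1,0],"rotation": [0,0,0]},{"hand": 0,"travel": [0,-0.1,0],"rotation": [0,0,0]},{"hand": 0,"travel": [0,0,0],"rotation": [0,0,0]},{"hand": 0,"travel": [0,0,0],"rotation": [0,0,0]}]}}

```text
time: 9.07
eef_pos: [0.5872, -0.0022, 0.1554]
tcp_rot: [0.703, -0.081, 0.081, -0.702]
contact_force: [0.4, 0.4, 0.2]
opening: -0.001
```

```bash
python3 -c "
from h import *
to(.577,-.2025,.15)"
```

```text
t 9.075 pos [ 0.5872 -0.0022  0.1554] F [0.45 0.42 0.16] op -0.0 q [-0.18  0.2   1.88 -0.    1.07 -1.52] 
 tool-shift units [ 0.119  0.018 -0.658] straighten rot units [ 0.001 -0.    -0.001] 
axes
 [[ 0.974 -0.228 -0.001]
 [-0.001 -0.001 -1.   ]
 [ 0.228  0.974 -0.001]]
```

{"api": "arm_command", "payload": {"steps": [{"hand": 0,"travel": [0.02,0,-0.12],"rotation": [0,0,0]},{"hand": 0,"travel": [0.025,0,-0.14],"rotation": [0,0,0]},{"hand": 0,"travel": [0.025,0,-0.14],"rotation": [0,0,0]},{"hand": 0,"travel": [0.025,0,-0.14],"rotation": [0,0,0]},{"hand": 0,"travel": [0.025,0.0,-0.11],"rotation": [0,0,0]},{"hand": 0,"travel": [0,0,0],"rotation": [0,0,0]},{"hand": 0,"travel": [0,0,0],"rotation": [0,0,0]}]}}

```text
time: 9.95
eef_pos: [0.5722, -0.2029, 0.1415]
tcp_rot: [-0.701, 0.087, -0.074, 0.704]
contact_force: [0.0, 0.6, -0.4]
opening: -0.002
```

```bash
python3 -c "
from h import *
to(.577,-.2025,.108)"
```

```text
t 9.95 pos [ 0.5722 -0.2029  0.1415] F [ 0.04  0.57 -0.43] op -0.0 q [-0.51  0.27  1.82 -0.    1.07 -1.85] 
 tool-shift units [0.017 0.111 0.005] straighten rot units [-0.006  0.    -0.035] 
axes
 [[ 0.974 -0.226 -0.019]
 [-0.017  0.007 -1.   ]
 [ 0.226  0.974  0.003]]
```

{"api": "arm_command", "payload": {"steps": [{"hand": 0,"travel": [0.015,0.05,0.005],"rotation": [-0.006,0,-0.035]},{"hand": 0,"travel": [0,0.05,0],"rotation": [0,0,0]},{"hand": 0,"travel": [0,0,0],"rotation": [0,0,0]},{"hand": 0,"travel": [0,0,0],"rotation": [0,0,0]}]}}

```text
time: 10.45
eef_pos: [0.5762, -0.1983, 0.1086]
tcp_rot: [-0.702, 0.08, -0.078, 0.703]
contact_force: [-0.4, -0.5, 0.0]
opening: -0.002
```

{"api": "arm_command", "payload": {"steps": [{"hand": 0,"travel": [0,0.018,0],"rotation": [0,0,0]},{"hand": 0,"travel": [0,0.012,0],"rotation": [0,0,0]}]}}

```text
time: 10.7
eef_pos: [0.5768, -0.1983, 0.1007]
tcp_rot: [-0.702, 0.079, -0.078, 0.703]
contact_force: [-2.0, 0.9, 3.5]
opening: -0.0
```

{"api": "arm_command", "payload": {"steps": [{"hand": 0,"travel": [0,0.018,0],"rotation": [0,0,0]}]}}

```text
time: 10.82
eef_pos: [0.5769, -0.1983, 0.0961]
tcp_rot: [-0.702, 0.079, -0.078, 0.703]
contact_force: [-3.5, 1.9, 6.8]
opening: 0.002
```

{"api": "arm_command", "payload": {"steps": [{"hand": 0,"travel": [0,0.014,0],"rotation": [0,0,0]}]}}

```text
time: 10.95
eef_pos: [0.5769, -0.1984, 0.093]
tcp_rot: [-0.702, 0.08, -0.078, 0.703]
contact_force: [-3.2, 2.1, 8.2]
opening: 0.001
```

{"api": "arm_command", "payload": {"steps": [{"hand": 0,"travel": [0,0.01,0],"rotation": [0,0,0]}]}}

```text
time: 11.08
eef_pos: [0.5769, -0.1984, 0.0914]
tcp_rot: [-0.702, 0.08, -0.077, 0.703]
contact_force: [-5.0, 1.3, 9.6]
opening: -0.001
```

At 10 mm the left pad pushes back with about 12.5 N, the middle about 4.2 N and the right about 8.5 N, so the middle rest is softest. I'll rise and go to its tag.

{"api": "arm_command", "payload": {"steps": [{"hand": 0,"travel": [0,-0.02,0],"rotation": [0,0,0]},{"hand": 0,"travel": [0,-0.1,0],"rotation": [0,0,0]},{"hand": 0,"travel": [0,-0.13,0],"rotation": [0,0,0]},{"hand": 0,"travel": [0,0,0],"rotation": [0,0,0]},{"hand": 0,"travel": [0,0,0],"rotation": [0,0,0]}]}}

```text
time: 11.7
eef_pos: [0.5775, -0.1991, 0.1678]
tcp_rot: [-0.702, 0.08, -0.078, 0.703]
contact_force: [-0.8, 0.0, 0.8]
opening: 0.0
```

```bash
python3 -c "
from h import *
to(.512,.0015,.15)"
```

```text
t 11.7 pos [ 0.5775 -0.1991  0.1678] F [-0.76  0.    0.76] op 0.0 q [-0.5   0.23  1.81  0.    1.1  -1.85] 
 tool-shift units [-0.361  0.061  0.603] straighten rot units [-0.003 -0.    -0.005] 
axes
 [[ 0.975 -0.222 -0.003]
 [-0.002  0.002 -1.   ]
 [ 0.222  0.975  0.001]]
```

{"api": "arm_command", "payload": {"steps": [{"hand": 0,"travel": [-0.06,0,0.1],"rotation": [0,0,0]},{"hand": 0,"travel": [-0.08,0,0.13],"rotation": [0,0,0]},{"hand": 0,"travel": [-0.08,0,0.13],"rotation": [0,0,0]},{"hand": 0,"travel": [-0.08,0,0.13],"rotation": [0,0,0]},{"hand": 0,"travel": [-0.06,0.0,0.11],"rotation": [0,0,0]},{"hand": 0,"travel": [0,0,0],"rotation": [0,0,0]},{"hand": 0,"travel": [0,0,0],"rotation": [0,0,0]}]}}

```text
time: 12.58
eef_pos: [0.5059, 0.0057, 0.1575]
tcp_rot: [-0.701, 0.086, -0.074, 0.704]
contact_force: [0.2, 0.1, -0.3]
opening: 0.0
```

```bash
python3 -c "
from h import *
to(.512,.0015,.125)"
```

```text
t 12.575 pos [0.5059 0.0057 0.1575] F [ 0.17  0.09 -0.27] op 0.0 q [-0.19  0.03  2.06  0.    1.07 -1.54] 
 tool-shift units [ 0.025  0.108 -0.009] straighten rot units [-0.004 -0.    -0.032] 
axes
 [[ 0.974 -0.225 -0.017]
 [-0.016  0.006 -1.   ]
 [ 0.225  0.974  0.002]]
```

{"api": "arm_command", "payload": {"steps": [{"hand": 0,"travel": [0.023,0.05,-0.012],"rotation": [-0.004,0,-0.032]},{"hand": 0,"travel": [0,0.05,0],"rotation": [0,0,0]},{"hand": 0,"travel": [0,0,0],"rotation": [0,0,0]},{"hand": 0,"travel": [0,0,0],"rotation": [0,0,0]}]}}

```text
time: 13.08
eef_pos: [0.5124, -0.0025, 0.1251]
tcp_rot: [0.703, -0.082, 0.081, -0.702]
contact_force: [0.8, 0.5, 0.2]
opening: 0.001
```

```bash
python3 -c "
from h import *
to(.512,.0015,.099)
im,d=ctrl.read_camera('scene');cv2.imwrite('pics/s2.png',cv2.resize(im[130:330,140:420],None,fx=2.8,fy=2.8))
im,d=ctrl.read_camera('top');cv2.imwrite('pics/t2.png',cv2.resize(im[140:290,150:450],None,fx=2.6,fy=2.6))"
```

```text
t 13.075 pos [ 0.5124 -0.0025  0.1251] F [0.81 0.48 0.17] op 0.0 q [-0.2   0.08  2.07 -0.    0.99 -1.54] 
 tool-shift units [-0.004  0.087  0.013] straighten rot units [ 0.001 -0.    -0.003] 
axes
 [[ 0.973 -0.229 -0.001]
 [-0.002 -0.    -1.   ]
 [ 0.229  0.973 -0.001]]
```

View pics/s2.png

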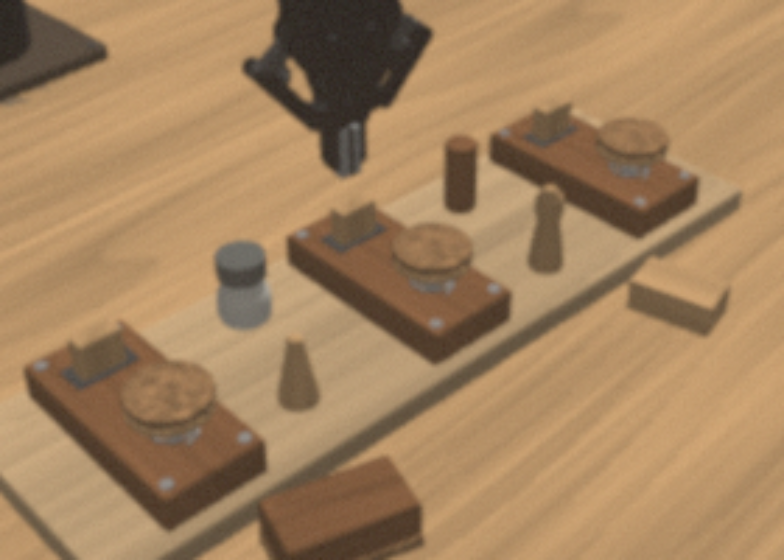

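View pics/t2.png

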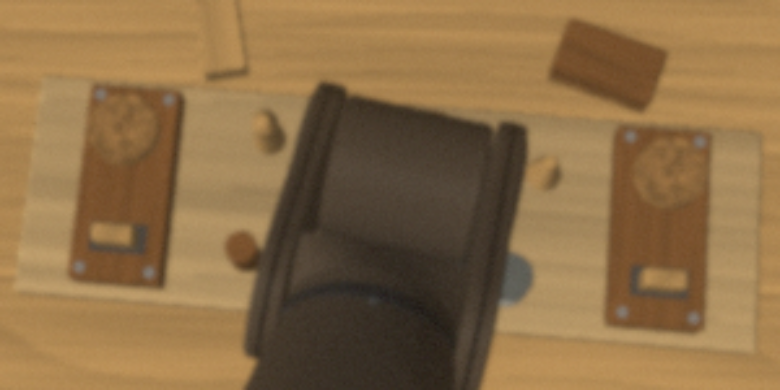

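The tip (348,170) hangs above the middle tag (355,215). The two other tags are up and the bystanders stand as before. Now the press.

{"api": "arm_command", "payload": {"steps": [{"hand": 0,"travel": [0,0.05,0.012],"rotation": [0,0,0]},{"hand": 0,"travel": [0,0.03,0],"rotation": [0,0,0]},{"hand": 0,"travel": [0,0.01,0],"rotation": [0,0,0]}]}}

```text
time: 13.55
eef_pos: [0.5136, 0.0016, 0.0973]
tcp_rot: [0.703, -0.081, 0.081, -0.702]
contact_force: [-0.5, 0.3, -0.7]
opening: 0.001
```

{"api": "arm_command", "payload": {"steps": [{"hand": 0,"travel": [0,0.02,0],"rotation": [0,0,0]}]}}

```text
time: 13.68
eef_pos: [0.5137, 0.0017, 0.0915]
tcp_rot: [0.703, -0.081, 0.081, -0.702]
contact_force: [-1.8, -0.3, 4.4]
opening: -0.001
```

{"api": "arm_command", "payload": {"steps": [{"hand": 0,"travel": [0,0.02,0],"rotation": [0,0,0]},{"hand": 0,"travel": [0,0.02,0],"rotation": [0,0,0]}]}}

```text
time: 13.92
eef_pos: [0.5137, 0.0016, 0.0795]
tcp_rot: [0.703, -0.081, 0.081, -0.702]
contact_force: [-2.9, 0.4, 3.8]
opening: 0.0
```

{"api": "arm_command", "payload": {"steps": [{"hand": 0,"travel": [0,0.012,0],"rotation": [0,0,0]}]}}

```text
time: 14.05
eef_pos: [0.514, 0.0016, 0.0787]
tcp_rot: [0.703, -0.082, 0.08, -0.702]
contact_force: [-14.9, 1.6, 35.2]
opening: 0.001
```

{"api": "arm_command", "payload": {"steps": [{"hand": 0,"travel": [0,0.015,0],"rotation": [0,0,0]}]}}

```text
time: 14.18
eef_pos: [0.5141, 0.0016, 0.0787]
tcp_rot: [0.703, -0.084, 0.077, -0.702]
contact_force: [-17.9, 2.1, 38.4]
opening: 0.002
```

It is on the stop at TCP z 78.7 mm, with a hard force rise. Now I retreat.

{"api": "arm_command", "payload": {"steps": [{"hand": 0,"travel": [0,-0.02,0],"rotation": [0,0,0]},{"hand": 0,"travel": [0,-0.1,0],"rotation": [0,0,0]},{"hand": 0,"travel": [0,-0.15,0],"rotation": [0,0,0]},{"hand": 0,"travel": [0,-0.15,0],"rotation": [0,0,0]},{"hand": 0,"travel": [-0.05,-0.1,0.13],"rotation": [0,0,0]},{"hand": 0,"travel": [-0.03,0,0.17],"rotation": [0,0,0]},{"hand": 0,"travel": [-0.03,0,0.17],"rotation": [0,0,0]},{"hand": 0,"travel": [-0.03,0,0.17],"rotation": [0,0,0]},{"hand": 0,"travel": [-0.03,0,0.17],"rotation": [0,0,0]},{"hand": 0,"travel": [-0.03,0,0.17],"rotation": [0,0,0]},{"hand": 0,"travel": [-0.03,0,0.15],"rotation": [0,0,0]},{"hand": 0,"travel": [0,0,0],"rotation": [0,0,0]},{"hand": 0,"travel": [0,0,0],"rotation": [0,0,0]}]}}

```text
time: 15.8
eef_pos: [0.5298, 0.3575, 0.2332]
tcp_rot: [-0.701, 0.081, -0.084, 0.703]
contact_force: [0.0, 0.5, 0.1]
opening: -0.003
```

```bash
python3 -c "
from h import *
for c in('scene','top'):
    im,d=ctrl.read_camera(c); C=cloud(c,d)
    a=im[130:330,140:420] if c=='scene' else im[140:290,150:450]
    cv2.imwrite(f'pics/{c}3.png',cv2.resize(a,None,fx=2.6,fy=2.6))
    for n,(x,y) in dict(L=(.524,.201),M=(.512,.0015),R=(.5005,-.198)).items():
        m=(np.hypot(C[...,0]-x,C[...,1]-y)<.018)&(d>0); print(c,n,'tag top z',np.percentile(C[m][:,2],[85,95]).round(4))
    for t in['figure_tall','figure_cone','glue_jar','dowel','offcut','sanding_block']:
        m=[m for m in ctrl.masks_of(c,t) if m['region'].sum()<3000]
        if m: print(c,t,np.median(C[m[0]['region']&(d>0)],0).round(3))
to(0,0,0)"
```

```text
scene L tag top z [0.0718 0.0727]
scene M tag top z [0.0544 0.055 ]
scene R tag top z [0.0716 0.0726]
scene figure_tall [0.611 0.088 0.047]
scene figure_cone [ 0.589 -0.12   0.039]
scene dowel [0.521 0.101 0.052]
scene offcut [0.694 0.126 0.023]
scene sanding_block [ 0.682 -0.173  0.032]
top L tag top z [0.072  0.0736]
top M tag top z [0.0537 0.056 ]
top R tag top z [0.0722 0.0737]
top figure_tall [0.601 0.093 0.055]
top figure_cone [ 0.579 -0.112  0.045]
top glue_jar [ 0.496 -0.084  0.069]
top dowel [0.512 0.107 0.073]
top offcut [0.686 0.137 0.024]
top sanding_block [ 0.667 -0.163  0.032]
t 16.5 pos [0.5299 0.3578 0.2343] F [ 0.05  0.18 -0.14] op 0.0 q [ 0.44  0.22  1.69  0.    1.22 -0.9 ] 
 tool-shift units [-1.445  0.768 -1.572] straighten rot units [-0.008 -0.     0.008] 
axes
 [[ 0.973 -0.232  0.004]
 [ 0.005  0.003 -1.   ]
 [ 0.232  0.973  0.004]]
```

View pics/scene3.png

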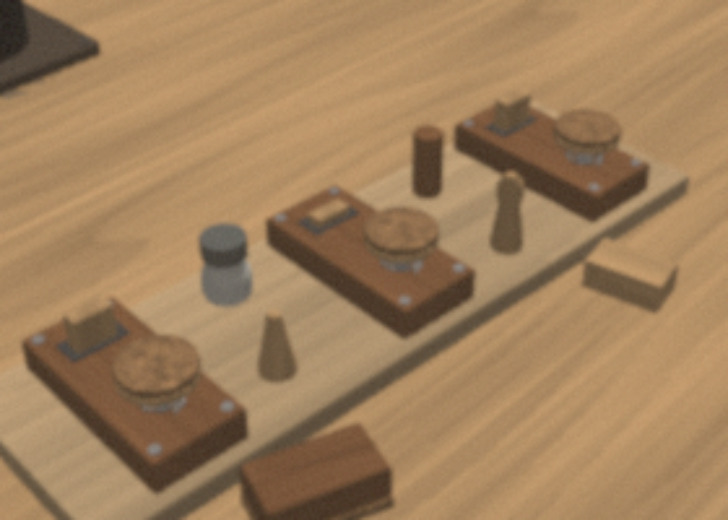

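View pics/top3.png

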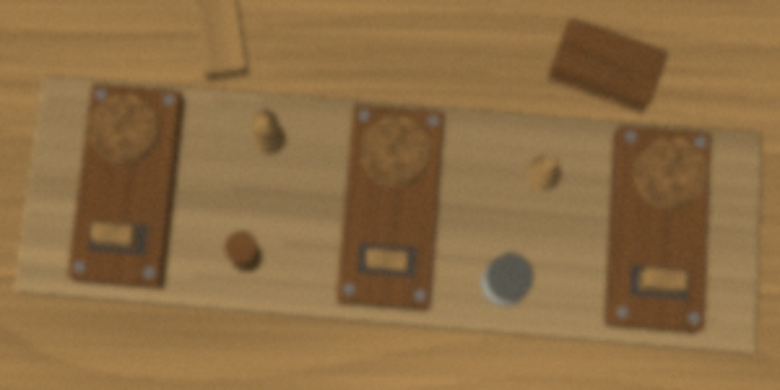

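The middle tag (330,210 in the scene crop) is down at 54 mm. The left and right tags are up at 72 mm, the bystanders have not moved, and the arm is clear.

```bash
python3 -c "
from plant import ctrl
print(ctrl.sign_off())"
```

```text
the job is handed in; nothing more can be done
None
```

I marked the middle rest as the one with the tired spring, and the job is handed in. I pressed the pads left, middle, right with the closed fingertips. Scaled to 10 mm of travel, they pushed back with about 12.5 N on the left, 4.2 N in the middle and 8.5 N on the right.

I went a little deeper than the centimetre asked: about 13 mm on the left, 12.5 mm in the middle and 11 mm on the right. By my reckoning none reached its 15 mm stop.

I then pushed the middle tag down until the force rose hard, to about 38 N at the fingertips. This force was on the fingertips, not the gripper's body, which the 40 N limit covers.

**Last checks:**
- **Tags:** both cameras put the middle tag's top at about 54 mm (fully down) and the other two at about 72 mm (up).
- **Loose things:** all six bystanders were where they started, within about 2 mm. The scene camera's network missed the glue jar on the last look, but the top camera put it at the same spot and both pictures show it standing.
- **Arm:** it finished raised and clear to the left of the board, with almost no force on the tool, at about 16.5 s.

No check failed. The two cameras' calibrations differed by about 4 mm, so I used their average.

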